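# Swing a steel tube past the post into its bay

### The job

Put away the loose length of square steel tube: only by pushing it over the bench with the fingers, one end and then the other, angle it past the post and into the low red bay, until it lies along the bay with its long side flat against the back wall. Do not grip or lift the tube, leave the spray can, tin, jar and wrench where they are, and move clear of everything at the end.

Things in the scene. Friction and masses are not known exactly. Their poses are not given: they have to be found in the camera images.
- tube: loose length of square steel tube lying flat on the bench, 260 mm long, 30 x 30 mm in section, about 0.3 to 0.65 kg. Origin: centre of its underside; its y axis runs along its length (ends at y = +-130 mm), z up. Slides on the bench with friction; it is the same either way round.
- tube_face_a: the tube's long upright face on its own +x side (x = +15 mm); part of the tube. Same frame as the tube.
- tube_face_b: the tube's long upright face on its own -x side (x = -15 mm); part of the tube. Same frame as the tube.
- bay: low red sheet-steel bay fixed to the bench, a three-sided pen with no floor or lid, open towards the robot. Origin: middle of its mouth at bench level; +x points into the bay, y along the mouth. Inside 300 mm along y (side walls' inner faces at y = +-150 mm, reaching from x = 0 to 90 mm) and 90 mm deep (back wall's inner face at x = 90 mm); walls 35 mm high, 8 mm thick. Behind the back wall a flat 4 mm flange reaches to x = 118 mm.
- post: round steel post 24 mm across, 60 mm high, fixed upright in the bench just in front of the bay's mouth. Origin: centre of its foot. In the bay's frame it stands at x = -12 mm and either y = +100 mm or y = -100 mm; the other place has only a plug flush with the bench, no obstacle. The mouth left open between post and far side wall is 238 mm, shorter than the tube, so one end of the tube must go in behind the post first, at an angle.
- spray: yellow spray can, 54 mm across, 170 mm high, standing loose to the far left of the bay; leave alone. Origin: centre of its underside.
- tin: open blue tin with an orange band, 100 mm across, 80 mm high, standing loose to the left of the work; leave alone. Origin: centre of its underside.
- jar: jar 64 mm across, 70 mm high, standing loose to the right of the bay; leave alone. Origin: centre of its underside.
- wrench: steel wrench 180 mm long lying loose to the right of the work, along its own x axis; leave alone. Origin: near its middle, underside.

How it is judged:
At the end, for the whole second after the job is handed in: The tube rests flat on the bench inside the bay between its side walls, behind the post, its long side against the back wall (middle within 8 mm of touching, parallel within 0.06 rad), at rest (x of tube in the frame of bay between 0.067 and 0.08 m and y of tube in the frame of bay between -0.03 and 0.03 m and angle between the y axis of tube and the y axis of bay, either way round below 0.06 rad and height (world z) of tube below 0.005 m and angle between tube's own z axis and vertical below 0.05 rad and linear speed of tube below 0.01 m/s).
It fails at once if the tube is lifted off the bench (height (world z) of tube above 0.012 m).
It fails at once if the tube is tipped up or rolled onto another face (angle between tube's own z axis and vertical above 0.3 rad).
It fails at once if the tube is gripped: the fingers press on both its long faces at once (contact force between the fingers and tube_face_a above 2 N and contact force between the fingers and tube_face_b above 2 N).
It fails at once if the spray can, tin, jar or wrench is moved by more than 20 mm (distance of any of spray, tin, jar, wrench from where it was at the start of the episode above 0.02 m).
It also fails if it takes over 72 s, if anything falls off the work surface, if the arm or the gripper's body presses on something with over 40 N, if the wrist force passes 120 N, or if a joint passes its speed limit or range.

### The arm

A 6-joint arm with a two-finger parallel gripper is mounted at the origin on the work surface. World frame = base frame: x ahead of the robot, y to its left, z up, the work surface at z = 0. Lengths are in m, angles in rad, forces in N, time in s.
With the tool pointing down it reaches from about 0.3 to 0.875 m from the base axis. Payload 6.4 kg.
Tool frame: the origin (TCP) lies at the very end of the fingers, on their centre line; the grasp point (between the pads) lies 19 mm behind it (ctrl.tcp_to_grasp is the distance from the TCP to the grasp point, in m); z points along the fingers, y is the direction in which the jaws open and shut (so a half turn about z gives the same grasp; the last joint's range is limited). The gripper opens to 88 mm and grips with 3 to 60 N. Pads are 18 mm wide; open, the fingers measure 123 mm over their backs; the gripper's body (75 mm by 187 mm) begins 45 mm behind the grasp point.
Start: joints at [1.058, 0.181, 1.607, -0, 1.354, -0.206], TCP at [0.174, 0.548, 0.239] pointing down, gripper open.
Joint ranges: [-2.99, 2.99], [-0.89, 2.07], [0.3, 2.58], [-1.14, 4.28], [0, 2.63], [-3.12, 3.12]. Speed limits (rad/s): [2.57, 2.57, 3.01, 3.14, 3.14, 3.14].

### API

Orientations are given as a unit quaternion [w, x, y, z].
In Python, from rig import telemetry, imaging, ctrl gives the robot as it stands. The module is installed in compiled form; this text tells all that it offers.
- The arm moves only by the tool move_arm, never from a script. Its arguments are lists of equal length, an entry for each row: "jaw": the opening, from 0 (shut) to 1 (fully open); "offset": the shift along the tool's x, y, z in m, a list of three; "twist": the turn, a rotation vector about the tool's x, y, z in rad, a list of three. A call has 1 to 5 rows; each row shifts and turns the pose as measured when the row begins, along the tool's axes as they then stand; what a row does not reach is not made up. A row lasts 1/12 s, in which the tool goes at most 41.7 mm and 7.16 degrees, less where a joint would pass 70% of its speed; a pose out of reach is approached as far as the arm can. A call is refused whole if a number of a shift passes 0.0417 or a number of a turn 0.125, either way. A call with a gripper value outside its range is refused whole. The fingers move at their own pace and stop on an object; "newtons" is the grip in N (left out, the last holds). Time passes only in rows, so rows that do not move let the fingers close. It gives the time, the measured TCP pose, the force and the opening at its end, in the units of the state.
- telemetry.observe(): the state, without advancing time (a new reading comes with each control period).
- imaging.get_image(name): name is "side" or "top"; returns the picture (400x640x3 uint8, red, green, blue); there is no depth.
- imaging.camera_model(name): a dict with "fovy" (degrees; the focal length in pixels is half the picture's height over the tangent of half this angle, whatever the lens; pixels are square), "cx", "cy" (the principal point, pixels), "rvec" (rotation vector, rad) and "tvec" (3), from world to camera coordinates, as OpenCV has them. Camera axes: x right, y down, z forward; pixel columns grow to the right and rows downward; lengths in m; the calibration is good to about 2 mm. A picture is of the moment at which its call begins. camera_model takes no time and is no camera call.
- ctrl.finish_job(): hands the job in, once; it reports no verdict.
The state is a dict: "t": time; "joints": joint angles; "dq": joint speeds; "effort": joint torques, N m; "tool_pos": TCP position; "eef_rot": TCP orientation; "ft_force": force on the tool from outside, world axes, zero at the start; "torque": the same for the moment, N m; "width": finger opening in m.
Only numpy, scipy, OpenCV 4.12 (cv2) and the standard library are available. Lean on these libraries where they do the work, as an engineer would, in place of code of your own. Each camera call takes 0.05 s, during which the arm holds its last target.

## Working session

There is one attempt and no reset: what is moved stays moved. The work goes in short steps, Python scripts to look and compute and a tool call to move; the robot and the scene stay as the last step left them, time stands still between calls to the robot, and variables do not carry over. Pictures are saved under pics/ and viewed, and the job is handed in when it is done.

Besides the shell and the picture viewer there is one more tool, called after "Emit:" as name(argument=value, ...), one argument or row to a line, values as JSON. move_arm: Moves the arm, as the interface text tells. Its arguments: {"type":"object","properties":{"jaw":{"type":"array","items":{"type":"number"}},"offset":{"type":"array","items":{"type":"array","items":{"type":"number"}}},"twist":{"type":"array","items":{"type":"array","items":{"type":"number"}}},"newtons":{"type":"number"}},"required":["jaw","offset","twist"]}

```bash
mkdir -p pics; python3 - <<'E'
from rig import telemetry, imaging, ctrl
import cv2, numpy as np
print(telemetry.observe())
for n in ("top","side"):
    im=imaging.get_image(n); cv2.imwrite(f"pics/{n}0.png",im[:,:,::-1]); m=imaging.camera_model(n); print(n,m)
    R,_=cv2.Rodrigues(np.array(m["rvec"],float)); print(-R.T@np.array(m["tvec"]).ravel(), R)
E
```

```text
{'t': 0.0, 'joints': array([ 1.05775080e+00,  1.81528829e-01,  1.60799338e+00,  8.19566211e-06,
        1.35376880e+00, -2.06325904e-01]), 'dq': array([-0.00055591,  0.00054258,  0.00158403, -0.0005288 , -0.00043379,
       -0.00171436]), 'effort': array([ 2.18504974e-03, -4.33858716e+01, -3.41860878e+01,  7.04773958e-02,
        3.84265173e-02, -1.25394158e-04]), 'tool_pos': array([0.17334496, 0.54770148, 0.23782406]), 'eef_rot': array([-3.02639850e-04,  1.52760189e-01,  9.88262922e-01, -7.93431872e-04]), 'ft_force': array([ 0.75784284, -0.06598132,  0.94880749]), 'torque': array([-0.00834385, -0.0161423 ,  0.02428107]), 'width': 0.08832026044736785}
top {'fovy': 54.532934911578984, 'cx': 321.10028384165724, 'cy': 195.94690583666173, 'rvec': array([ 2.09005885, -2.11885773,  0.16183481]), 'tvec': array([0.02413703, 0.57804472, 0.84854467])}
[ 0.4068954  -0.01604869  0.94282815] [[-0.0100204  -0.99921663 -0.0382847 ]
 [-0.98181176  0.01709065 -0.18908615]
 [ 0.18959233  0.03569365 -0.9812139 ]]
side {'fovy': 56.763933112655735, 'cx': 321.4036988599162, 'cy': 201.09202252114102, 'rvec': array([ 2.0976316 , -0.42920198,  0.21035243]), 'tvec': array([-0.51482927,  0.1745895 ,  0.7733741 ])}
[ 0.27062086 -0.71927415  0.55049724] [[ 0.92356506 -0.38296152 -0.01918451]
 [-0.21945647 -0.48689739 -0.84544059]
 [ 0.31443032  0.78502956 -0.5337248 ]]
```

View pics/top0.png

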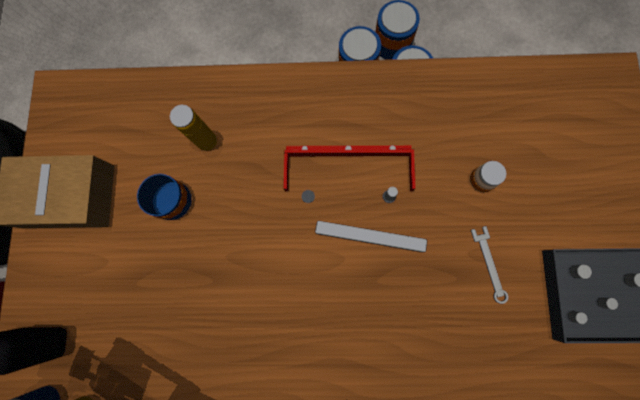

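View pics/side0.png

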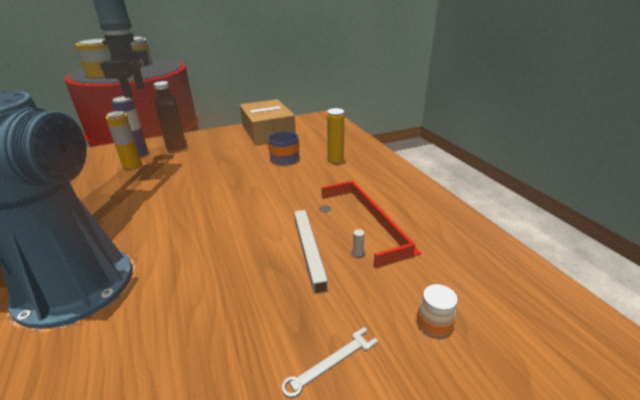

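The top view shows the tube running from (317,228) to (427,244). The bay is at (285–415, 147–190), the post at (391,193) on the −y side, and the plug at (308,197). I'll measure these next.

```bash
cat > h.py <<'E'
import cv2, numpy as np
from rig import telemetry, imaging, ctrl
def ray(n,px,z):
    m=imaging.camera_model(n); R,_=cv2.Rodrigues(np.array(m["rvec"],float)); t=np.array(m["tvec"]).ravel()
    C=-R.T@t; f=200/np.tan(np.radians(m["fovy"]/2))
    px=np.atleast_2d(px).astype(float)
    d=np.c_[(px[:,0]-m["cx"])/f,(px[:,1]-m["cy"])/f,np.ones(len(px))]@R
    return (C+d*((z-C[2])/d[:,2])[:,None])[:,:2]
def proj(n,P):
    m=imaging.camera_model(n); f=200/np.tan(np.radians(m["fovy"]/2))
    K=np.array([[f,0,m["cx"]],[0,f,m["cy"]],[0,0,1]])
    return cv2.projectPoints(np.atleast_2d(P).astype(float),np.array(m["rvec"]),np.array(m["tvec"]),K,None)[0][:,0]
E
python3 - <<'E'
from h import *
im=cv2.imread("pics/top0.png")
c=cv2.resize(im[130:260,270:440],None,fx=4.5,fy=4.5,interpolation=cv2.INTER_NEAREST); cv2.imwrite("pics/crop0.png",c)
hsv=cv2.cvtColor(im,cv2.COLOR_BGR2HSV)
red=((hsv[...,0]<8)|(hsv[...,0]>172))&(hsv[...,1]>180)&(hsv[...,2]>70)
red[:, :270]=0; red[:,430:]=0; red[:130]=0; red[210:]=0
ys,xs=np.nonzero(red); print("red",xs.min(),xs.max(),ys.min(),ys.max())
grey=(hsv[...,1]<60)&(hsv[...,2]>110)
g=np.zeros_like(grey); g[212:260,300:440]=grey[212:260,300:440]
cs,_=cv2.findContours(g.astype(np.uint8),0,2); k=max(cs,key=cv2.contourArea)
r=cv2.minAreaRect(k); print(r, cv2.boxPoints(r).tolist()); b=ray("top",cv2.boxPoints(r),0.03); print(b,b.mean(0),[np.linalg.norm(b[i]-b[i-1]) for i in range(4)])
print("plug",ray("top",[308,197],0))
print("post top",ray("top",[392,191],0.06))
E
```

```text
red 283 415 145 188
((370.8627014160156, 235.52288818359375), (111.62882232666016, 12.34919261932373), 9.833563804626465) [[314.81378173828125, 232.07440185546875], [316.9228515625, 219.90664672851562], [426.91162109375, 238.97137451171875], [424.80255126953125, 251.13912963867188]]
[[ 0.49683222  0.0328505 ]
 [ 0.52561576  0.02764453]
 [ 0.47721158 -0.22777527]
 [ 0.44926927 -0.22123733]] [ 0.48723221 -0.09712939] [np.float64(0.2585011835856935), np.float64(0.029250544942507523), np.float64(0.2599658346777434), np.float64(0.02869699798216249)]
plug [[0.58697862 0.0507594 ]]
post top [[ 0.58625345 -0.14777353]]
```

View pics/crop0.png

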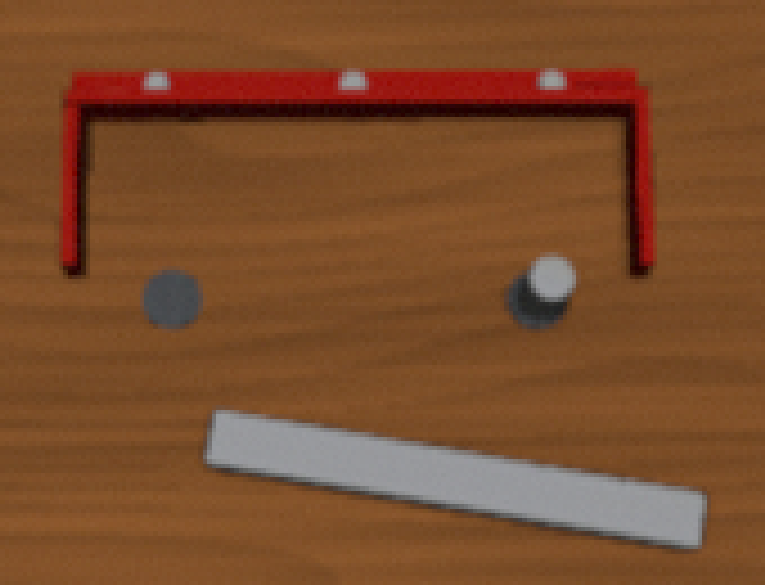

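```bash
python3 - <<'E'
from h import *
f=lambda c:np.array(c)/4.5+[269.5,129.5]
names=["Linner back","Rinner back","L front in","R front in","L front out","R front out"]
P=ray("top",f([[82,104],[629,104],[78,264],[634,263],[62,264],[655,262]]),0.035)
for n,p in zip(names,P): print(n,p.round(4))
t=ray("top",f([[215,410],[706,491],[699,549],[206,463]]),0.03);print(t.round(4),t.mean(0))
print("plug",ray("top",f([172,299]),0),"posttop",ray("top",f([552,278]),.06),"post foot",ray("top",f([535,300]),0))
ax=(t[0]+t[3]-t[1]-t[2])/2; print(np.linalg.norm(ax),np.degrees(np.arctan2(-ax[0],ax[1])))
print("others jar,tin,spray,wrench",ray("top",[490,173],.07),ray("top",[160,195],.08),ray("top",[182,117],.17),ray("top",[[481,235],[502,297]],0))
E
```

```text
Linner back [0.6916 0.0976]
Rinner back [ 0.6852 -0.1972]
L front in [0.6028 0.0991]
R front in [ 0.598  -0.1952]
L front out [0.6029 0.1077]
R front out [ 0.5983 -0.2062]
[[ 0.5239  0.0268]
 [ 0.4781 -0.2266]
 [ 0.4484 -0.2213]
 [ 0.4961  0.0318]] [ 0.48662586 -0.09732608]
plug [[0.58965474 0.05143982]] posttop [[ 0.58559268 -0.14812657]] post foot [[ 0.58563807 -0.14732736]]
0.25750812423953423 -10.459356230550332
others jar,tin,spray,wrench [[ 0.62210833 -0.37008956]] [[0.58230156 0.38679483]] [[0.73376258 0.30871087]] [[ 0.48730753 -0.36340679]
 [ 0.34325926 -0.39888763]]
```

```bash
cat >> h.py <<'E'
from scipy.spatial.transform import Rotation as Ro
O=np.array([0.599,-0.0485]); PSI=-0.0205
XB=np.array([np.cos(PSI),np.sin(PSI)]); YB=np.array([-np.sin(PSI),np.cos(PSI)])
def tobay(p): d=np.asarray(p)[...,:2]-O; return np.stack([d@XB,d@YB],-1)
def toworld(b): b=np.asarray(b); return O+b[...,:1]*XB+b[...,1:2]*YB
def st():
    s=telemetry.observe(); w,x,y,z=s["eef_rot"]; R=Ro.from_quat([x,y,z,w]).as_matrix(); return s,R
def go(pw,yawdeg=None,rows=None):
    "world target (x,y,z), desired angle of tool y axis in world deg"
    s,R=st(); d=np.asarray(pw)-s["tool_pos"]; o=R.T@d
    cur=np.degrees(np.arctan2(R[1,1],R[0,1]))
    print("t %.2f tcp"%s["t"],s["tool_pos"].round(4),"bay",tobay(s["tool_pos"]).round(4),"yaw %.2f"%cur,"tilt",R[:,2].round(3),"F",s["ft_force"].round(1))
    print("tool offset mm",(1000*o).round(1),"dist",round(1000*np.linalg.norm(o),1))
    if yawdeg is not None: print("twist z rad",round(-np.radians(yawdeg-cur),4))
E
python3 -c "
from h import *
go([.4544,-.273,.2],79.8)"
```

```text
t 0.10 tcp [0.1734 0.5477 0.2379] bay [-0.4377  0.5874] yaw 72.42 tilt [-0.001 -0.001 -1.   ] F [ 0.4  0.  -0.1]
tool offset mm [-515.7 -697.5   38.8] dist 868.3
twist z rad -0.1287
```

Emit:
move_arm(
  jaw=[0,0],
  offset=[
    [0,0,0],
    [0,0,0],
  ],
  twist=[
    [0,0,-0.12],
    [0,0,0],
  ],
)

```text
t: 0.27
tool_pos: [0.1731, 0.5472, 0.2369]
eef_rot: [-0.001, 0.091, 0.996, -0.002]
ft_force: [-0.2, 0.3, 0.6]
width: 0.0769
```

```bash
python3 -c "
from h import *
go([.4544,-.273,.2],79.8)"
```

```text
t 0.27 tcp [0.1731 0.5472 0.2369] bay [-0.438   0.5868] yaw 79.51 tilt [-0.002 -0.003 -1.   ] F [-0.2  0.3  0.6]
tool offset mm [-426.  -755.1   38.9] dist 867.9
twist z rad -0.0051
```

Emit:
move_arm(
  jaw=[0,0,0,0,0],
  offset=[
    [-0.0195,-0.0345,0.0015],
    [-0.0195,-0.0345,0.0015],
    [-0.0195,-0.0345,0.0015],
    [-0.0195,-0.0345,0.0015],
    [-0.0195,-0.0345,0.0015],
  ],
  twist=[
    [0,0,0],
    [0,0,0],
    [0,0,0],
    [0,0,0],
    [0,0,0],
  ],
)

```text
t: 0.68
tool_pos: [0.2353, 0.3579, 0.2261]
eef_rot: [-0.002, 0.095, 0.995, -0.002]
ft_force: [1.2, 0.4, -0.0]
width: 0.0438
```

Emit:
move_arm(
  jaw=[0,0,0,0,0],
  offset=[
    [-0.0195,-0.0345,0.0015],
    [-0.0195,-0.0345,0.0015],
    [-0.0195,-0.0345,0.0015],
    [-0.0195,-0.0345,0.0015],
    [-0.0195,-0.0345,0.0015],
  ],
  twist=[
    [0,0,0],
    [0,0,0],
    [0,0,0],
    [0,0,0],
    [0,0,0],
  ],
)

```text
t: 1.1
tool_pos: [0.2965, 0.1613, 0.218]
eef_rot: [-0.001, 0.101, 0.995, -0.002]
ft_force: [1.1, 0.5, 0.3]
width: 0.0103
```

```bash
python3 -c "
from h import *
go([.4544,-.273,.2],79.8)"
```

```text
t 1.10 tcp [0.2965 0.1613 0.218 ] bay [-0.3068  0.2036] yaw 78.38 tilt [-0.003 -0.004 -1.   ] F [1.1 0.5 0.3]
tool offset mm [-242.2 -393.5   19.5] dist 462.5
twist z rad -0.0249
```

Emit:
move_arm(
  jaw=[0,0,0,0,0],
  offset=[
    [-0.021,-0.034,0.001],
    [-0.021,-0.034,0.001],
    [-0.021,-0.034,0.001],
    [-0.021,-0.034,0.001],
    [-0.021,-0.034,0.001],
  ],
  twist=[
    [0,0,-0.005],
    [0,0,-0.005],
    [0,0,-0.005],
    [0,0,-0.005],
    [0,0,-0.005],
  ],
)

```text
t: 1.52
tool_pos: [0.3654, -0.0355, 0.2144]
eef_rot: [0.002, 0.097, 0.995, -0.002]
ft_force: [0.8, 0.8, 0.5]
width: 0.0004
```

Emit:
move_arm(
  jaw=[0,0,0,0,0],
  offset=[
    [-0.021,-0.034,0.002],
    [-0.021,-0.034,0.002],
    [-0.021,-0.034,0.002],
    [-0.021,-0.034,0.002],
    [-0.021,-0.034,0.002],
  ],
  twist=[
    [0,0,-0.005],
    [0,0,-0.005],
    [0,0,-0.005],
    [0,0,-0.005],
    [0,0,-0.005],
  ],
)

```text
t: 1.93
tool_pos: [0.4353, -0.2315, 0.2054]
eef_rot: [0.003, 0.096, 0.995, -0.003]
ft_force: [0.3, 0.1, 1.6]
width: 0.0003
```

```bash
python3 -c "
from h import *
go([.4544,-.273,.03],79.8)"
```

```text
t 1.93 tcp [ 0.4353 -0.2315  0.2054] bay [-0.1599 -0.1864] yaw 79.01 tilt [ 0.006 -0.006 -1.   ] F [0.3 0.1 1.6]
tool offset mm [-25.5 -36.3 175.7] dist 181.2
twist z rad -0.0138
```

Emit:
move_arm(
  jaw=[0,0,0,0,0],
  offset=[
    [-0.022,-0.034,0],
    [0,0,0.04],
    [0,0,0.04],
    [0,0,0.04],
    [0,0,0.04],
  ],
  twist=[
    [0,0,-0.014],
    [0,0,0],
    [0,0,0],
    [0,0,0],
    [0,0,0],
  ],
)

```text
t: 2.35
tool_pos: [0.4606, -0.2896, 0.0503]
eef_rot: [0.013, 0.102, 0.995, -0.011]
ft_force: [0.7, -0.0, 0.3]
width: 0.0006
```

```bash
python3 -c "
from h import *
go([.4544,-.273,.012],79.8)"
```

```text
t 2.35 tcp [ 0.4606 -0.2896  0.0503] bay [-0.1334 -0.2439] yaw 78.28 tilt [ 0.024 -0.025 -0.999] F [ 0.7 -0.   0.3]
tool offset mm [10.5 15.7 37.7] dist 42.2
twist z rad -0.0265
```

```bash
cat >> h.py <<'E'
def go(pw,yawdeg,n=1):
    s,R=st(); d=np.asarray(pw)-s["tool_pos"]; o=R.T@d
    a=np.radians(yawdeg); y=np.array([np.cos(a),np.sin(a),0]); z=np.array([0,0,-1.]); Rd=np.stack([np.cross(y,z),y,z],1)
    cur=np.degrees(np.arctan2(R[1,1],R[0,1]))
    print("t %.2f tcp"%s["t"],s["tool_pos"].round(4),"bay",tobay(s["tool_pos"]).round(4),"yaw %.2f"%cur,"tilt",R[:,2].round(3),"F",s["ft_force"].round(1),"w %.4f"%s["width"])
    print("tool offset mm",(1000*o/n).round(1),"dist",round(1000*np.linalg.norm(o),1),"twist",(Ro.from_matrix(R.T@Rd).as_rotvec()/n).round(4))
E
python3 -c "
from h import *
go([.4544,-.273,.012],79.8)"
```

```text
t 2.35 tcp [ 0.4606 -0.2896  0.0503] bay [-0.1334 -0.2439] yaw 78.28 tilt [ 0.024 -0.025 -0.999] F [ 0.7 -0.   0.3] w 0.0006
tool offset mm [10.5 15.7 37.7] dist 42.2 twist [-0.0204  0.0284 -0.0263]
```

Emit:
move_arm(
  jaw=[0,0,0],
  offset=[
    [0.01,0.01,0],
    [0,0.005,0.03],
    [0,0,0.005],
  ],
  twist=[
    [-0.02,0.028,-0.026],
    [0,0,0],
    [0,0,0],
  ],
)

```text
t: 2.6
tool_pos: [0.4465, -0.2671, 0.0016]
eef_rot: [-0.008, 0.095, 0.995, 0.007]
ft_force: [-0.4, 1.3, -0.9]
width: 0.0008
```

```bash
python3 -c "
from h import *
go([.4544,-.273,.012],79.8)"
```

```text
t 2.60 tcp [ 0.4465 -0.2671  0.0016] bay [-0.148  -0.2217] yaw 79.12 tilt [-0.016  0.015 -1.   ] F [-0.4  1.3 -0.9] w 0.0008
tool offset mm [ -8.7  -4.2 -10.6] dist 14.3 twist [ 0.0119 -0.0181 -0.0118]
```

Emit:
move_arm(
  jaw=[0,0],
  offset=[
    [-0.008,-0.004,-0.01],
    [0,0,0],
  ],
  twist=[
    [0.012,-0.018,-0.012],
    [0,0,0],
  ],
)

```text
t: 2.77
tool_pos: [0.4533, -0.2723, 0.0106]
eef_rot: [-0.001, 0.09, 0.996, 0.001]
ft_force: [1.3, 0.9, 0.8]
width: 0.0003
```

```bash
python3 -c "
from h import *
go([.4544,-.273,.012],79.8)"
```

```text
t 2.77 tcp [ 0.4533 -0.2723  0.0106] bay [-0.141  -0.2267] yaw 79.67 tilt [-0.002  0.002 -1.   ] F [1.3 0.9 0.8] w 0.0003
tool offset mm [-1.2 -0.5 -1.4] dist 1.9 twist [ 0.0013 -0.0023 -0.0022]
```

Emit:
move_arm(
  jaw=[0,0,0,0,0],
  offset=[
    [-0.001,0.012,-0.001],
    [0,0.012,0],
    [0,0.012,0],
    [0,0.012,0],
    [0,0.012,0],
  ],
  twist=[
    [0,0,0],
    [0,0,0],
    [0,0,0],
    [0,0,0],
    [0,0,0],
  ],
)

```text
t: 3.18
tool_pos: [0.4712, -0.2148, 0.0202]
eef_rot: [0.006, 0.092, 0.996, -0.005]
ft_force: [-0.8, -1.5, -0.7]
width: 0.0005
```

```bash
python3 -c "
from h import *
p=np.array([.4544,-.273])+0.147*np.array([.1775,.984])
go([*p,.012],79.8,8)
im=imaging.get_image('top'); cv2.imwrite('pics/top1.png',im[100:300,200:480,::-1].repeat(2,0).repeat(2,1))"
```

```text
t 3.18 tcp [ 0.4712 -0.2148  0.0202] bay [-0.1244 -0.1689] yaw 79.40 tilt [ 0.01 -0.01 -1.  ] F [-0.8 -1.5 -0.7] w 0.0005
tool offset mm [ 0.9 10.8  0.9] dist 87.3 twist [-0.001   0.0015 -0.0009]
```

View pics/top1.png

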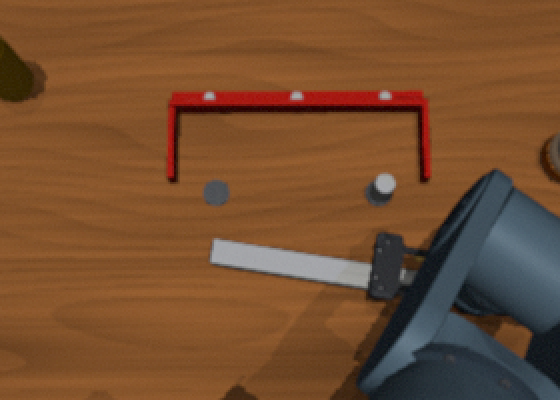

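The tube has slid about 26 mm. Its left end is now at (306,226) and its heading is unchanged. The TCP has crept up to 20 mm, so I'll correct that as I continue the push.

Emit:
move_arm(
  jaw=[0,0,0,0,0],
  offset=[
    [0.001,0.011,0.004],
    [0.001,0.011,0.002],
    [0,0.011,0.001],
    [0,0.011,0.001],
    [0,0.011,0.001],
  ],
  twist=[
    [-0.008,0.01,-0.006],
    [0,0,0],
    [0,0,0],
    [0,0,0],
    [0,0,0],
  ],
)

```text
t: 3.65
tool_pos: [0.4859, -0.1617, 0.0171]
eef_rot: [0.008, 0.086, 0.996, -0.007]
ft_force: [-0.1, -6.4, 5.4]
width: 0.0001
```

```bash
python3 -c "
from h import *
p=np.array([.4544,-.273])+0.147*np.array([.1775,.984])
go([*p,.012],79.8,1)"
```

```text
t 3.65 tcp [ 0.4859 -0.1617  0.0171] bay [-0.1107 -0.1155] yaw 80.08 tilt [ 0.014 -0.015 -1.   ] F [-0.1 -6.4  5.4] w 0.0001
tool offset mm [11.2 32.   4.6] dist 34.2 twist [-0.012   0.0164  0.0049]
```

```bash
python3 -c "
from h import *
im=imaging.get_image('top'); cv2.imwrite('pics/top2.png',im[100:300,200:480,::-1].repeat(2,0).repeat(2,1))"
```

```text
(no output)
```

View pics/top2.png

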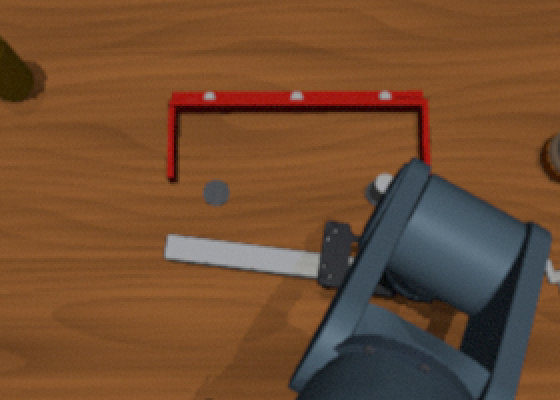

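The tube's left end is at picture (166,247), so it has moved about 80 mm in all. It has also turned slightly in the direction I want. I'll push a further 30 mm or so.

Emit:
move_arm(
  jaw=[0,0,0,0],
  offset=[
    [0.003,0.01,0.004],
    [0.003,0.01,0.001],
    [0.001,0.01,0.001],
    [0,0.005,0],
  ],
  twist=[
    [-0.012,0.016,0],
    [0,0,0],
    [0,0,0],
    [0,0,0],
  ],
)

```text
t: 4.03
tool_pos: [0.4885, -0.1258, 0.0135]
eef_rot: [0.003, 0.085, 0.996, -0.002]
ft_force: [-1.1, -1.7, -1.8]
width: 0.0005
```

Emit:
move_arm(
  jaw=[0,0,0,0],
  offset=[
    [0,-0.02,0],
    [0,-0.03,-0.01],
    [0.01,-0.02,-0.03],
    [0.02,0,-0.03],
  ],
  twist=[
    [0,0,0],
    [0,0,0],
    [0,0,0],
    [0,0,0],
  ],
)

```text
t: 4.37
tool_pos: [0.4435, -0.1843, 0.0787]
eef_rot: [-0.004, 0.081, 0.997, 0.003]
ft_force: [-0.3, -0.4, 0.6]
width: 0.0006
```

```bash
python3 -c "
from h import *
go([.43,-.1,.1],89)
im=imaging.get_image('top'); cv2.imwrite('pics/top3.png',im[100:300,200:480,::-1].repeat(2,0).repeat(2,1))"
```

```text
t 4.37 tcp [ 0.4435 -0.1843  0.0787] bay [-0.1527 -0.139 ] yaw 80.68 tilt [-0.007  0.007 -1.   ] F [-0.3 -0.4  0.6] w 0.0006
tool offset mm [ 27.1  81.2 -20.7] dist 88.0 twist [ 0.0059 -0.0072 -0.1453]
```

View pics/top3.png

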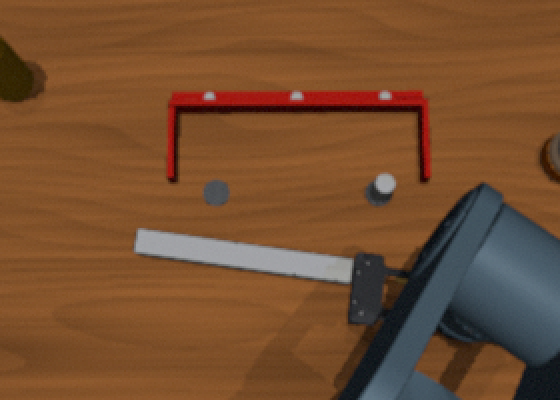

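```bash
cat >> h.py <<'E'
def tube(name, roi=None, show=True):
    "roi x0,y0,x1,y1 on full top picture; saves crop"
    rgb=imaging.get_image("top"); im=rgb[:,:,::-1].copy()
    cv2.imwrite(f"pics/{name}.png",im[100:300,200:480].repeat(2,0).repeat(2,1))
    hsv=cv2.cvtColor(im,cv2.COLOR_BGR2HSV); g=((hsv[...,1]<70)&(hsv[...,2]>105)).astype(np.uint8)
    m=np.zeros_like(g); x0,y0,x1,y1=roi or (230,150,450,290); m[y0:y1,x0:x1]=g[y0:y1,x0:x1]
    cs,_=cv2.findContours(m,0,cv2.CHAIN_APPROX_NONE); k=max(cs,key=cv2.contourArea)
    w=ray("top",k[:,0],0.03); b=tobay(w)*1000
    r=cv2.minAreaRect(b.astype(np.float32)); bp=cv2.boxPoints(r)
    e=[(bp[i]-bp[i-1]) for i in range(4)]; l=max(e,key=np.linalg.norm); 
    if l[1]<0: l=-l
    u=l/np.linalg.norm(l); c=np.array(r[0])
    # robust axis by pca of filled pixels
    fm=np.zeros_like(m); cv2.drawContours(fm,[k],-1,1,-1); ys,xs=np.nonzero(fm); pb=tobay(ray("top",np.c_[xs,ys],.03))*1000
    vx,vy,x0_,y0_=cv2.fitLine(pb.astype(np.float32),cv2.DIST_L2,0,.01,.01).ravel(); v=np.array([vx,vy])*np.sign(vy)
    s=(pb-[x0_,y0_])@v; L=np.array([x0_,y0_])+v*s.max(); Rr=np.array([x0_,y0_])+v*s.min()
    print("%s rect c %s size %s | line: centroid %s theta(+:right deeper) %.2f deg  left end %s right end %s len %.0f"%(name,c.round(1),np.round(r[1],1),pb.mean(0).round(1),np.degrees(np.arctan2(-v[0],v[1])),L.round(1),Rr.round(1),s.max()-s.min()))
E
python3 -c "
from h import *
tube('top3b')"
```

```text
top3b rect c [-92.2  65.2] size [258.9  29.7] | line: centroid [-92.3  64.7] theta(+:right deeper) -7.70 deg  left end [-74.9 193.5] right end [-109.6  -63.1] len 259
```

Emit:
move_arm(
  jaw=[0,0,0,0,0],
  offset=[
    [0.012,0.02,0],
    [0.0,0.03,0],
    [0,0.03,0],
    [0,0.01,0],
    [0,0,0.01],
  ],
  twist=[
    [0,0,-0.075],
    [0,0,-0.07],
    [0,0,0],
    [0,0,0],
    [0,0,0],
  ],
)

```text
t: 4.88
tool_pos: [0.4382, -0.0879, 0.0716]
eef_rot: [-0.0, 0.008, 1.0, 0.003]
ft_force: [0.4, -0.2, 0.6]
width: 0.0003
```

```bash
python3 -c "
from h import *
go([*toworld([-.160,-.043]),.013],88.8)"
```

```text
t 4.88 tcp [ 0.4382 -0.0879  0.0716] bay [-0.1599 -0.0427] yaw 89.13 tilt [-0.     0.006 -1.   ] F [ 0.4 -0.2  0.6] w 0.0003
tool offset mm [ 0.  -0.6 58.6] dist 58.6 twist [ 0.0056 -0.0005  0.0057]
```

Emit:
move_arm(
  jaw=[0,0,0,0,0],
  offset=[
    [0,0,0.025],
    [0,0,0.022],
    [0,0,0.006],
    [-0.01,0,0.0],
    [-0.01,0,0],
  ],
  twist=[
    [0.005,0,0.005],
    [0,0,0],
    [0,0,0],
    [0,0,0],
    [0,0,0],
  ],
)

```text
t: 5.3
tool_pos: [0.4562, -0.0871, 0.0112]
eef_rot: [-0.004, 0.009, 1.0, 0.002]
ft_force: [0.1, 0.3, 0.2]
width: 0.0004
```

```bash
python3 -c "
from h import *
go([*toworld([-.06,-.043]),.013],88.8,8)"
```

```text
t 5.30 tcp [ 0.4562 -0.0871  0.0112] bay [-0.142  -0.0415] yaw 88.96 tilt [-0.007  0.004 -1.   ] F [0.1 0.3 0.2] w 0.0004
tool offset mm [-10.2  -0.2  -0.3] dist 82.0 twist [ 0.0004 -0.0009  0.0003]
```

Emit:
move_arm(
  jaw=[0,0,0,0,0],
  offset=[
    [-0.011,0,-0.001],
    [-0.011,0,0],
    [-0.011,0,0],
    [-0.011,0,0],
    [-0.008,0,0],
  ],
  twist=[
    [0,0,0],
    [0,0,0],
    [0,0,0],
    [0,0,0],
    [0,0,0],
  ],
)

```text
t: 5.72
tool_pos: [0.5159, -0.0913, 0.0138]
eef_rot: [-0.003, 0.01, 1.0, 0.001]
ft_force: [-1.1, -0.6, -0.8]
width: 0.0002
```

```bash
python3 -c "
from h import *
go([*toworld([-.06,-.043]),.013],88.8,1)
tube('top4')"
```

```text
t 5.72 tcp [ 0.5159 -0.0913  0.0138] bay [-0.0822 -0.0445] yaw 88.81 tilt [-0.006  0.003 -1.   ] F [-1.1 -0.6 -0.8] w 0.0002
tool offset mm [-22.2   1.5   0.7] dist 22.3 twist [ 0.0025 -0.0064  0.0002]
top4 rect c [-81.7 121.5] size [ 29.9 147.1] | line: centroid [-81.7 122.4] theta(+:right deeper) 9.81 deg  left end [-94.  194.1] right end [-69.  49.] len 147
```

View pics/top4.png

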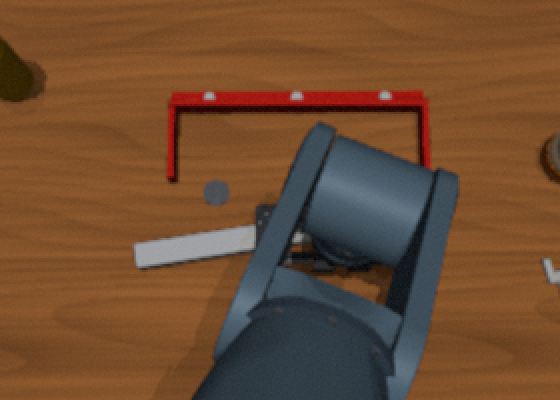

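The tube is at about +9.8° now, centred near bay (−72, 66) mm. I'll keep turning it.

Emit:
move_arm(
  jaw=[0,0,0,0],
  offset=[
    [-0.01,0.001,0.001],
    [-0.009,0,0],
    [-0.006,0,0],
    [0,0,0],
  ],
  twist=[
    [0,0,0],
    [0,0,0],
    [0,0,0],
    [0,0,0],
  ],
)

```text
t: 6.1
tool_pos: [0.5456, -0.0923, 0.0145]
eef_rot: [-0.002, 0.01, 1.0, 0.001]
ft_force: [-1.4, -0.5, -1.2]
width: 0.0005
```

```bash
python3 -c "
from h import *
go([*toworld([-.06,-.043]),.013],88.8,1)
tube('top5')"
```

```text
t 6.10 tcp [ 0.5456 -0.0923  0.0145] bay [-0.0525 -0.0448] yaw 88.82 tilt [-0.004  0.001 -1.   ] F [-1.4 -0.5 -1.2] w 0.0005
tool offset mm [7.5 1.8 1.5] dist 7.8 twist [ 0.0013 -0.0038  0.0003]
top5 rect c [-78.9 118.2] size [ 29.7 147.2] | line: centroid [-80.1 122.7] theta(+:right deeper) 20.70 deg  left end [-104.4  187.1] right end [-52.3  49.3] len 147
```

Now +20.7°, centre about (−58, 65). Next I'll back off, turn the tool parallel to the tube, and push flat at its centre along the normal by about 25 mm.

Emit:
move_arm(
  jaw=[0,0,0,0,0],
  offset=[
    [0.025,0,0],
    [0.03,0,0],
    [0.005,0,0],
    [0,0,0],
    [0,0,0],
  ],
  twist=[
    [0,0,0],
    [0,0,-0.12],
    [0,0,-0.12],
    [0,0,-0.12],
    [0,0,0],
  ],
)

```text
t: 6.57
tool_pos: [0.4827, -0.0916, 0.015]
eef_rot: [-0.001, -0.176, 0.984, 0.0]
ft_force: [-1.2, 0.2, -0.2]
width: 0.0003
```

```bash
python3 -c "
from h import *
go([*toworld([-.105,.048]),.013],109.5,1)"
```

```text
t 6.57 tcp [ 0.4827 -0.0916  0.015 ] bay [-0.1154 -0.0455] yaw 110.29 tilt [-0.002  0.001 -1.   ] F [-1.2  0.2 -0.2] w 0.0003
tool offset mm [-43.9  83.2   2. ] dist 94.1 twist [ 0.0012 -0.0013  0.0137]
```

Emit:
move_arm(
  jaw=[0,0,0,0,0],
  offset=[
    [0,0.03,0],
    [0,0.03,0],
    [0,0.023,0],
    [-0.015,0,0.001],
    [-0.015,0,0],
  ],
  twist=[
    [0,0,0.01],
    [0,0,0],
    [0,0,0],
    [0,0,0],
    [0,0,0],
  ],
)

```text
t: 6.98
tool_pos: [0.4816, -0.0026, 0.0151]
eef_rot: [0.0, -0.159, 0.987, -0.0]
ft_force: [0.5, -0.5, 0.2]
width: 0.0005
```

```bash
python3 -c "
from h import *
go([*toworld([-.105,.048]),.013],109.5,1)
tube('top6')"
```

```text
t 6.98 tcp [ 0.4816 -0.0026  0.0151] bay [-0.1183  0.0434] yaw 108.27 tilt [ 0.001 -0.001 -1.   ] F [ 0.5 -0.5  0.2] w 0.0005
tool offset mm [-14.   -0.1   2.1] dist 14.2 twist [-0.0009  0.0004 -0.0215]
top6 rect c [-79.1  53.3] size [124.1  32.2] | line: centroid [-79.8  53.5] theta(+:right deeper) -13.95 deg  left end [-64.8 113.7] right end [-94.8  -6.8] len 124
```

View pics/top6.png

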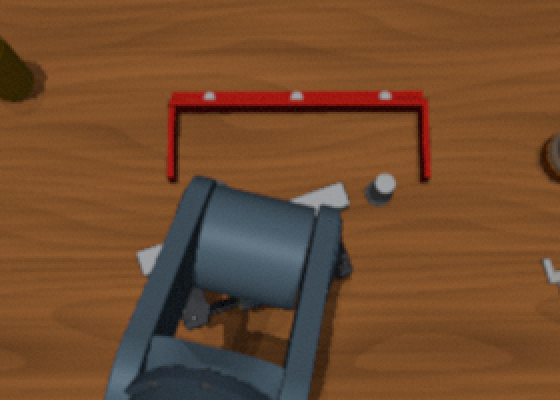

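Emit:
move_arm(
  jaw=[0,0,0,0,0],
  offset=[
    [-0.014,0,0.001],
    [-0.014,0,0.001],
    [-0.012,0,0],
    [-0.01,0,0],
    [-0.008,0,0],
  ],
  twist=[
    [0,0,-0.02],
    [0,0,0],
    [0,0,0],
    [0,0,0],
    [0,0,0],
  ],
)

```text
t: 7.45
tool_pos: [0.5382, 0.0166, 0.0134]
eef_rot: [-0.001, -0.162, 0.987, -0.001]
ft_force: [-5.7, -2.4, 4.7]
width: 0.0005
```

```bash
python3 -c "
from h import *
go([*toworld([-.0574,.066]),.013],109.5,1)"
```

```text
t 7.45 tcp [0.5382 0.0166 0.0134] bay [-0.0622  0.0638] yaw 108.66 tilt [-0.002 -0.001 -1.   ] F [-5.7 -2.4  4.7] w 0.0005
tool offset mm [-5.2  0.4  0.4] dist 5.2 twist [-0.0006 -0.0026 -0.0146]
```

Emit:
move_arm(
  jaw=[0,0,0,0,0],
  offset=[
    [-0.006,0,0],
    [0,0,0],
    [0.025,0,0],
    [0.025,0.01,0],
    [0,0.035,0],
  ],
  twist=[
    [0,0,0],
    [0,0,0],
    [0,0,0],
    [0,0,0],
    [0,0,0],
  ],
)

```text
t: 7.87
tool_pos: [0.4867, 0.0407, 0.0143]
eef_rot: [0.003, -0.157, 0.988, -0.002]
ft_force: [1.4, 0.1, 0.3]
width: 0.0006
```

Emit:
move_arm(
  jaw=[0,0,0,0,0],
  offset=[
    [0,0.035,0],
    [0,0.035,0],
    [0,0.035,0],
    [0,0.03,0],
    [0,0,0],
  ],
  twist=[
    [0,0,0],
    [0,0,0],
    [0,0,0],
    [0,0,0],
    [0,0,0],
  ],
)

```text
t: 8.28
tool_pos: [0.4422, 0.1745, 0.0142]
eef_rot: [0.006, -0.151, 0.989, -0.002]
ft_force: [-1.0, -0.5, -0.1]
width: 0.0003
```

```bash
python3 -c "
from h import *
go([*toworld([-.098,.241]),.013],109.5,1)
tube('top7')"
```

```text
t 8.28 tcp [0.4422 0.1745 0.0142] bay [-0.1613  0.2198] yaw 107.34 tilt [ 0.012 -0.001 -1.   ] F [-1.  -0.5 -0.1] w 0.0003
tool offset mm [-66.8   0.    2. ] dist 66.8 twist [-0.0052  0.0114 -0.0377]
top7 rect c [-31.9  74.7] size [ 30.1 259.8] | line: centroid [-32.3  75.5] theta(+:right deeper) 19.81 deg  left end [-76.1 196.8] right end [ 12.  -47.6] len 260
```

View pics/top7.png

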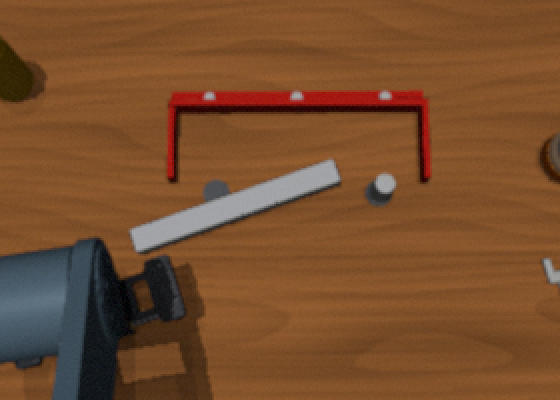

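Emit:
move_arm(
  jaw=[0,0,0,0,0],
  offset=[
    [0,0.01,0],
    [-0.025,0,0.001],
    [-0.025,0,0],
    [-0.015,0,0],
    [0,0,0],
  ],
  twist=[
    [-0.005,0.011,-0.022],
    [0,0,0],
    [0,0,0],
    [0,0,0],
    [0,0,0],
  ],
)

```text
t: 8.75
tool_pos: [0.505, 0.2025, 0.0136]
eef_rot: [0.001, -0.162, 0.987, -0.0]
ft_force: [-0.1, 0.5, 0.1]
width: 0.0005
```

```bash
python3 -c "
from h import *
go([*toworld([-.087,.228]),.013],108.6,1)"
```

```text
t 8.75 tcp [0.505  0.2025 0.0136] bay [-0.0991  0.249 ] yaw 108.65 tilt [ 0.001  0.    -1.   ] F [-0.1  0.5  0.1] w 0.0005
tool offset mm [ -4.3 -23.8   0.6] dist 24.2 twist [-0.0002  0.0013  0.0008]
```

Emit:
move_arm(
  jaw=[0,0,0,0,0],
  offset=[
    [-0.004,-0.013,0],
    [0,-0.013,0],
    [0,-0.012,0],
    [0,-0.012,0],
    [0,-0.012,0],
  ],
  twist=[
    [0,0,0],
    [0,0,0],
    [0,0,0],
    [0,0,0],
    [0,0,0],
  ],
)

```text
t: 9.17
tool_pos: [0.5283, 0.1396, 0.0128]
eef_rot: [-0.001, -0.162, 0.987, 0.001]
ft_force: [-1.7, 3.4, 1.8]
width: 0.0002
```

```bash
python3 -c "
from h import *
go([*toworld([-.055,.138]),.013],108.6,1)
tube('top8')"
```

```text
t 9.17 tcp [0.5283 0.1396 0.0128] bay [-0.0746  0.1866] yaw 108.64 tilt [-0.002  0.002 -1.   ] F [-1.7  3.4  1.8] w 0.0002
tool offset mm [ -1.9 -52.3  -0.3] dist 52.4 twist [ 0.0025 -0.0017  0.0007]
top8 rect c [-9.3 11.4] size [ 29.6 175.9] | line: centroid [-9.2 11.2] theta(+:right deeper) 20.28 deg  left end [-39.8  94. ] right end [ 21.2 -71.1] len 176
```

View pics/top8.png

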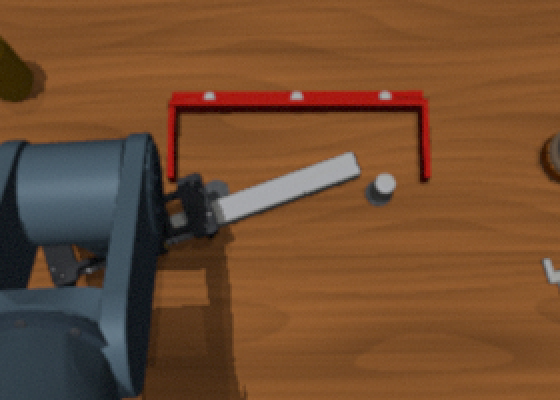

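The tube is sliding cleanly along its axis at 20°, with the right end at bay (21, −71) mm. I'll continue another 50 mm behind the post.

Emit:
move_arm(
  jaw=[0,0,0,0,0],
  offset=[
    [-0.001,-0.011,0],
    [-0.001,-0.011,0],
    [0,-0.011,0],
    [0,-0.009,0],
    [0,-0.006,0],
  ],
  twist=[
    [0,0,0],
    [0,0,0],
    [0,0,0],
    [0,0,0],
    [0,0,0],
  ],
)

```text
t: 9.63
tool_pos: [0.5458, 0.0883, 0.0128]
eef_rot: [-0.002, -0.16, 0.987, 0.001]
ft_force: [-1.2, 4.3, 1.8]
width: 0.0002
```

```bash
python3 -c "
from h import *
go([*toworld([-.055,.138]),.013],108.6,1)
tube('top9')"
```

```text
t 9.63 tcp [0.5458 0.0883 0.0128] bay [-0.056   0.1357] yaw 108.43 tilt [-0.004  0.002 -1.   ] F [-1.2  4.3  1.8] w 0.0002
tool offset mm [-1.7  1.8 -0.2] dist 2.5 twist [ 0.0034 -0.003  -0.0029]
top9 rect c [  8.9 -40.6] size [ 30.3 174.3] | line: centroid [  8.9 -40.6] theta(+:right deeper) 19.98 deg  left end [-20.9  41.3] right end [  38.7 -122.5] len 174
```

View pics/top9.png

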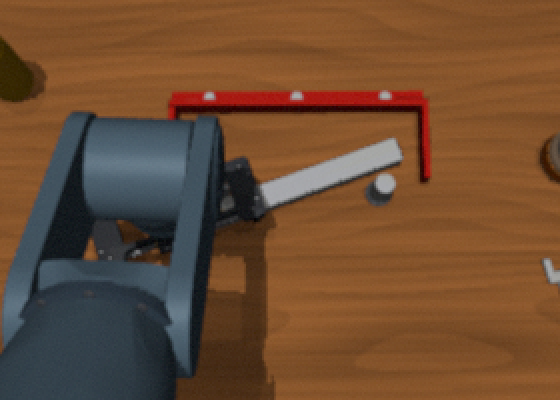

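Tube is at centre (−6, 0), 20°, right end behind the post at (39,−122). Now I'll go round to the left end's near face and swing it in.

Emit:
move_arm(
  jaw=[0,0,0,0,0],
  offset=[
    [0,0.02,0],
    [0.02,0.005,0],
    [0.03,0,0],
    [0,-0.025,0],
    [0,-0.03,0],
  ],
  twist=[
    [0,0,0],
    [0,0,0],
    [0,0,0],
    [0,0,0],
    [0,0,0],
  ],
)

```text
t: 10.1
tool_pos: [0.5044, 0.0434, 0.0115]
eef_rot: [-0.003, -0.162, 0.987, 0.0]
ft_force: [0.6, -0.9, 1.4]
width: 0.0005
```

```bash
python3 -c "
from h import *
go([*toworld([-.088,.088]),.013],98.8,1)"
```

```text
t 10.10 tcp [0.5044 0.0434 0.0115] bay [-0.0964  0.09  ] yaw 108.68 tilt [-0.005 -0.    -1.   ] F [ 0.6 -0.9  1.4] w 0.0005
tool offset mm [-7.2 -4.7 -1.6] dist 8.8 twist [ 0.0008 -0.0051  0.1724]
```

Emit:
move_arm(
  jaw=[0,0,0,0,0],
  offset=[
    [0,0,0],
    [-0.01,0,-0.001],
    [-0.012,-0.002,0],
    [-0.012,-0.002,0],
    [-0.012,-0.002,0],
  ],
  twist=[
    [0,0,0.09],
    [0,0,0.08],
    [0,0,0],
    [0,0,0],
    [0,0,0],
  ],
)

```text
t: 10.52
tool_pos: [0.5496, 0.0382, 0.0112]
eef_rot: [-0.005, -0.072, 0.997, -0.002]
ft_force: [-1.8, 0.4, 0.8]
width: 0.0006
```

```bash
python3 -c "
from h import *
go([*toworld([0,.088]),.013],96,1)
tube('top10')"
```

```text
t 10.52 tcp [0.5496 0.0382 0.0112] bay [-0.0512  0.0856] yaw 98.26 tilt [-0.009 -0.005 -1.   ] F [-1.8  0.4  0.8] w 0.0006
tool offset mm [-50.9  -6.1  -2.3] dist 51.3 twist [-0.0038 -0.0094  0.0394]
top10 rect c [ 18.5 -67. ] size [ 29.6 126.3] | line: centroid [ 18.6 -67.7] theta(+:right deeper) 15.36 deg  left end [ 1.7 -6.2] right end [  35.1 -128. ] len 126
```

View pics/top10.png

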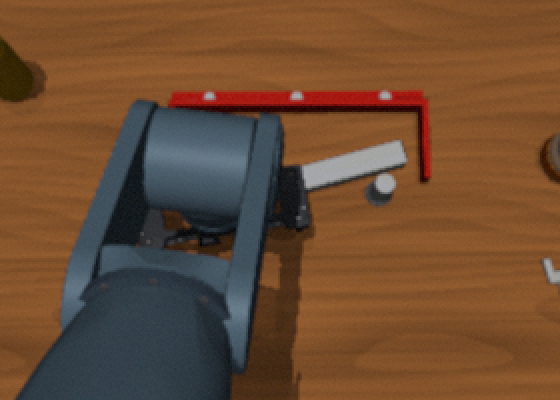

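Emit:
move_arm(
  jaw=[0,0,0,0,0],
  offset=[
    [-0.012,-0.001,-0.001],
    [-0.012,-0.001,-0.001],
    [-0.011,-0.001,0],
    [-0.01,-0.001,0],
    [-0.006,0,0],
  ],
  twist=[
    [0,-0.009,0.02],
    [0,0,0.03],
    [0,0,0.03],
    [0,0,0.03],
    [0,0,0],
  ],
)

```text
t: 10.98
tool_pos: [0.6, 0.0383, 0.0113]
eef_rot: [-0.003, -0.015, 1.0, -0.003]
ft_force: [-3.7, -0.2, 2.7]
width: 0.0004
```

```bash
python3 -c "
from h import *
go([*toworld([.04,.09]),.013],88.8,1)
tube('top11')"
```

```text
t 10.98 tcp [0.6    0.0383 0.0113] bay [-0.0008  0.0868] yaw 91.77 tilt [-0.006 -0.006 -1.   ] F [-3.7 -0.2  2.7] w 0.0004
tool offset mm [-40.9   1.1  -2. ] dist 41.0 twist [-0.0055 -0.006   0.0517]
top11 rect c [ 10.3 -74.7] size [ 53.9 122.3] | line: centroid [ 19.9 -78.8] theta(+:right deeper) -5.32 deg  left end [ 26.1 -12.6] right end [  14.6 -135.7] len 124
```

View pics/top11.png

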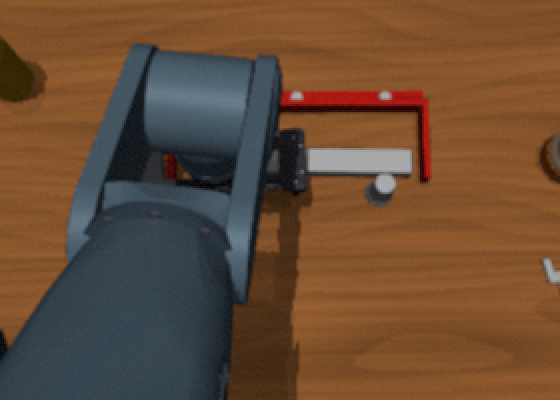

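The tube is now nearly parallel at x≈24 mm, with its right end behind the post. I'll back out, open the fingers, and push its near face with both fingertips at once, both on the same face, to the back wall.

Emit:
move_arm(
  jaw=[0,0.5,1,1,1],
  offset=[
    [0.025,0,-0.001],
    [0.025,-0.015,-0.001],
    [0,-0.035,0],
    [0,-0.035,0],
    [0,0,0],
  ],
  twist=[
    [0,0,0],
    [-0.005,-0.006,0.05],
    [0,0,0],
    [0,0,0],
    [0,0,0],
  ],
)

```text
t: 11.45
tool_pos: [0.5475, -0.0493, 0.0129]
eef_rot: [0.002, 0.004, 1.0, -0.001]
ft_force: [-0.5, -0.3, -0.5]
width: 0.0248
```

```bash
python3 -c "
from h import *
go([*toworld([-.04,-.005]),.013],88.8,1)
im=imaging.get_image('top'); cv2.imwrite('pics/top12.png',im[100:300,200:480,::-1].repeat(2,0).repeat(2,1))"
```

```text
t 11.45 tcp [ 0.5475 -0.0493  0.0129] bay [-0.0515 -0.0018] yaw 89.57 tilt [ 0.004 -0.002 -1.   ] F [-0.5 -0.3 -0.5] w 0.0248
tool offset mm [-11.4  -3.3  -0. ] dist 11.9 twist [-0.0022  0.0037  0.0134]
```

View pics/top12.png

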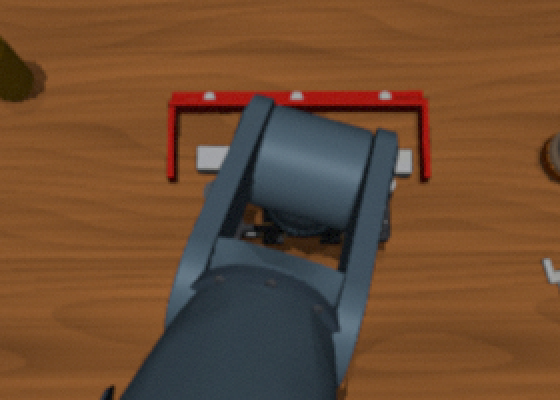

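Emit:
move_arm(
  jaw=[1,1,1,1,1],
  offset=[
    [0,-0.003,0],
    [0,0,0],
    [0,0,0],
    [0,0,0],
    [0,0,0],
  ],
  twist=[
    [0,0,0.013],
    [0,0,0],
    [0,0,0],
    [0,0,0],
    [0,0,0],
  ],
)

```text
t: 11.92
tool_pos: [0.547, -0.048, 0.0127]
eef_rot: [0.002, 0.01, 1.0, -0.0]
ft_force: [0.1, -0.7, -0.4]
width: 0.0623
```

Emit:
move_arm(
  jaw=[1,1,1,1,1],
  offset=[
    [-0.014,0,0],
    [-0.014,0,0],
    [-0.012,0,0],
    [-0.012,0,0],
    [-0.012,0,0],
  ],
  twist=[
    [0,0,0],
    [0,0,0],
    [0,0,0],
    [0,0,0],
    [0,0,0],
  ],
)

```text
t: 12.33
tool_pos: [0.6094, -0.0444, 0.0114]
eef_rot: [-0.002, 0.007, 1.0, 0.0]
ft_force: [-4.9, -0.3, 3.9]
width: 0.0882
```

```bash
python3 -c "
from h import *
go([*toworld([.051,-.005]),.013],88.8,1)
im=imaging.get_image('top'); cv2.imwrite('pics/top13.png',im[100:300,200:480,::-1].repeat(2,0).repeat(2,1))"
```

```text
t 12.33 tcp [ 0.6094 -0.0444  0.0114] bay [0.0103 0.0043] yaw 89.23 tilt [-0.004  0.001 -1.   ] F [-4.9 -0.3  3.9] w 0.0882
tool offset mm [-40.6  -9.6  -1.7] dist 41.8 twist [ 0.0007 -0.0037  0.0074]
```

View pics/top13.png

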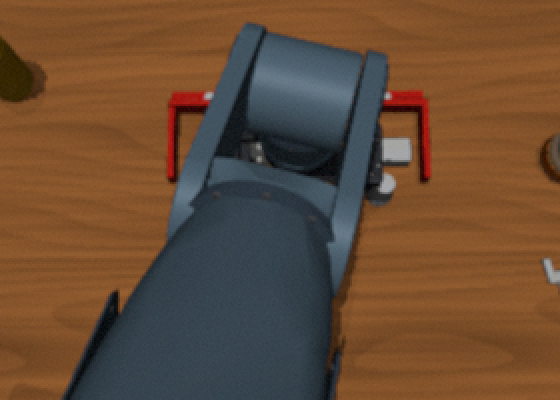

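Both fingertips are pushing. The tube's right end at crop (410,150) has moved deeper and cleared the post. About 40 mm remains, so I'll continue and slow near the wall.

Emit:
move_arm(
  jaw=[1,1,1,1,1],
  offset=[
    [-0.011,0,-0.001],
    [-0.009,0,0],
    [-0.007,0,0],
    [-0.005,0,0],
    [-0.004,0,0],
  ],
  twist=[
    [0,-0.004,0.007],
    [0,0,0],
    [0,0,0],
    [0,0,0],
    [0,0,0],
  ],
)

```text
t: 12.8
tool_pos: [0.645, -0.0424, 0.0113]
eef_rot: [-0.003, 0.008, 1.0, 0.001]
ft_force: [-6.7, -0.8, 4.5]
width: 0.0882
```

```bash
python3 -c "
from h import *
go([*toworld([.051,-.005]),.013],88.8,1)"
```

```text
t 12.80 tcp [ 0.645  -0.0424  0.0113] bay [0.0458 0.0071] yaw 89.08 tilt [-0.007  0.001 -1.   ] F [-6.7 -0.8  4.5] w 0.0882
tool offset mm [ -5.1 -12.1  -1.8] dist 13.2 twist [ 0.0012 -0.007   0.0049]
```

Emit:
move_arm(
  jaw=[1,1,1],
  offset=[
    [-0.004,0,-0.001],
    [-0.003,0,0],
    [-0.003,0,0],
  ],
  twist=[
    [0,-0.004,0],
    [0,0,0],
    [0,0,0],
  ],
)

```text
t: 13.05
tool_pos: [0.6493, -0.0419, 0.0107]
eef_rot: [-0.009, 0.008, 1.0, 0.001]
ft_force: [-19.9, -0.6, 16.3]
width: 0.088
```

```bash
python3 -c "
from h import *
go([*toworld([.051,-.005]),.013],88.8,1)"
```

```text
t 13.05 tcp [ 0.6493 -0.0419  0.0107] bay [0.0502 0.0076] yaw 89.05 tilt [-0.018  0.003 -1.   ] F [-19.9  -0.6  16.3] w 0.0880
tool offset mm [ -0.8 -12.6  -2.3] dist 12.9 twist [ 0.0022 -0.0179  0.0044]
```

The force has risen to 20 N, so the tube is against the wall. I'll back straight off, raise, and check.

Emit:
move_arm(
  jaw=[1,1,1,1,1],
  offset=[
    [0.01,0,0],
    [0.025,0,0],
    [0.03,0,-0.01],
    [0.03,0,-0.03],
    [0.03,0,-0.03],
  ],
  twist=[
    [0,0,0],
    [0,-0.015,0],
    [0,0,0],
    [0,0,0],
    [0,0,0],
  ],
)

```text
t: 13.47
tool_pos: [0.5242, -0.0398, 0.0769]
eef_rot: [-0.0, 0.008, 1.0, 0.002]
ft_force: [0.3, -0.3, 1.6]
width: 0.0878
```

Emit:
move_arm(
  jaw=[1,1,1,1,1],
  offset=[
    [0.03,0.01,-0.03],
    [0.02,0.03,-0.03],
    [0,0.04,-0.01],
    [0,0.04,0],
    [0,0.04,0],
  ],
  twist=[
    [0,0,0],
    [0,0,0],
    [0,0,0],
    [0,0,0],
    [0,0,0],
  ],
)

```text
t: 13.88
tool_pos: [0.4816, 0.1152, 0.152]
eef_rot: [0.009, 0.014, 1.0, 0.001]
ft_force: [-0.5, -1.4, -0.3]
width: 0.0882
```

```bash
python3 -c "
from h import *
go([.4,.2,.2],88.8,1)
tube('top14',(280,152,420,185))"
```

```text
t 13.88 tcp [0.4816 0.1152 0.152 ] bay [-0.1207  0.1612] yaw 88.39 tilt [ 0.019  0.001 -1.   ] F [-0.5 -1.4 -0.3] w 0.0882
tool offset mm [ 83.1  82.6 -49.4] dist 127.1 twist [ 0.0017  0.0187 -0.0072]
top14 rect c [76.1 -3.5] size [258.1  27.8] | line: centroid [75.4 -6.5] theta(+:right deeper) 0.35 deg  left end [ 74.6 125.5] right end [  76.2 -132.6] len 258
```

View pics/top14.png

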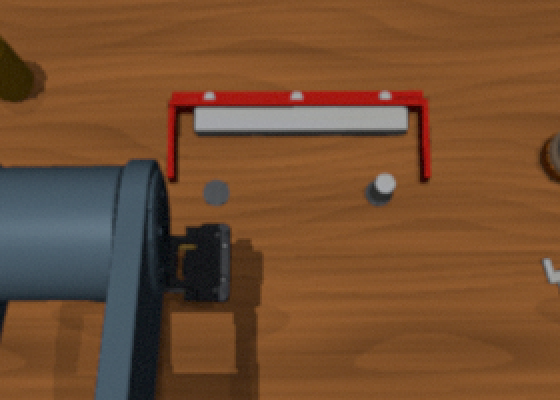

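The tube lies flush at bay x≈75 mm, y≈−3.5 mm, 0.35°. I'll move farther clear and check the bystanders from both cameras.

Emit:
move_arm(
  jaw=[1,1,1,1,1],
  offset=[
    [0.03,0.02,-0.02],
    [0.03,0.02,-0.02],
    [0.02,0.02,-0.02],
    [0,0,0],
    [0,0,0],
  ],
  twist=[
    [0,0,0],
    [0,0,0],
    [0,0,0],
    [0,0,0],
    [0,0,0],
  ],
)

```text
t: 14.35
tool_pos: [0.4032, 0.1881, 0.2112]
eef_rot: [0.013, 0.007, 1.0, 0.005]
ft_force: [0.8, -0.0, -1.0]
width: 0.0878
```

```bash
python3 -c "
from h import *
tube('top15',(280,152,420,185))
a=imaging.get_image('top'); b=imaging.get_image('side')
cv2.imwrite('pics/both.png',cv2.resize(np.vstack([a,b])[:,:,::-1],(480,600)))
o=cv2.imread('pics/top0.png')[:,:,::-1]; d=np.abs(a.astype(int)-o).max(2)
o2=cv2.imread('pics/side0.png')[:,:,::-1]; d2=np.abs(b.astype(int)-o2).max(2)
for n,(x0,y0,x1,y1) in dict(spray=(165,100,225,155),tin=(130,168,200,225),jar=(465,155,515,200),wrench=(465,222,515,310)).items(): print(n,'top diff>40 px',(d[y0:y1,x0:x1]>40).sum())
for n,(x0,y0,x1,y1) in dict(spray=(322,105,350,168),tin=(265,130,302,166),jar=(412,282,462,338),wrench=(280,325,380,398)).items(): print(n,'side',(d2[y0:y1,x0:x1]>40).sum())
s,R=st(); print(s['tool_pos'],abs(s['dq']).max())"
```

```text
top15 rect c [76.1 -3.5] size [258.1  27.8] | line: centroid [75.4 -6.5] theta(+:right deeper) 0.35 deg  left end [ 74.6 125.5] right end [  76.2 -132.6] len 258
spray top diff>40 px 0
tin top diff>40 px 0
jar top diff>40 px 0
wrench top diff>40 px 0
spray side 0
tin side 0
jar side 0
wrench side 0
[0.40373503 0.18676176 0.21005812] 0.015835288689891844
```

View pics/both.png

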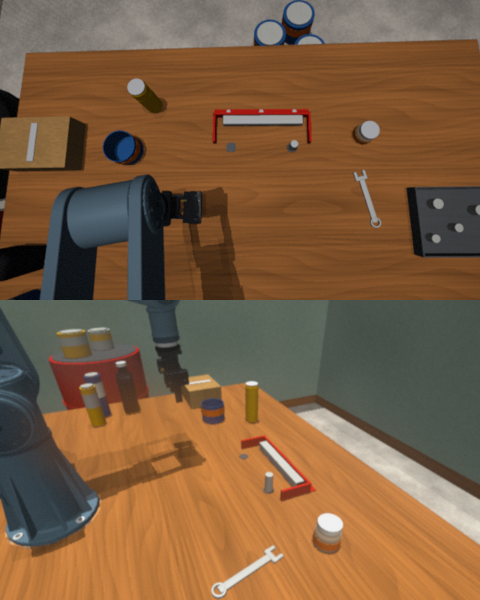

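Both views show the tube flat along the bay's back wall, behind the post. The other objects are unmoved and the arm is clear.

```bash
python3 -c "
from rig import ctrl
print(ctrl.finish_job())"
```

```text
the job is handed in; nothing more can be done
None
```

The tube is in the red bay, flat along the back wall and behind the post. The job is handed in; `finish_job` reports no verdict. The last arm position was logged at 14.35 s of the 72 s.

I moved it only by pushing, in five steps:
1. Slid it left by its right end.
2. Turned its right end inward to about 20° and pushed it forward square-on.
3. Slid it lengthwise in behind the post.
4. Swung the left end in.
5. Pressed it to the back wall with both open fingertips on the same long face.

**Last checks:**
- **Tube position:** it is at about x = 75–76 mm and y = −3.5 mm in the bay's frame. It sits at 0.35° (0.006 rad) to the wall, all within limits. Two successive pictures gave the same values, so it is at rest.
- **Wall contact:** the wrist force rose to about 20 N sideways (about 26 N in all) as the tube met the wall. That was the highest reading logged.
- **Other objects:** the spray can, tin, jar and wrench show no change from the first pictures in either camera.
- **Arm:** raised clear of everything, with the fingertips 0.21 m above the bench.

No check failed. Two centre estimates for y differed by 3 mm (−3.5 and −6.5 mm), which does not matter within the ±30 mm allowed. During the first push the fingertips crept about 11 mm sideways and rose to 20 mm above the bench. I corrected both as the push went on.

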